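# Fill the inspection lamp with cells and light the flagged spot on the wheel

### The job

Load the inspection lamp in its dock: push battery cells from the mat one after another into its tail, button end first, until it holds four (it may already have one at the bottom), leave any spare cell on the mat, and shut the tail cap. Switch the lamp on, take it out and hold it steady for a good two seconds with its beam centred on the red sticker on the wheel, the lens within 5 to 18 cm of it and never touching the wheel. Then lay the lamp back home in its dock, cap shut, and switch it off, without disturbing the other things on the bench.

Things in the scene. Friction and masses are not known exactly. Their poses are not given: they have to be found in the camera images.
- dock_seat (a point): where lamp_grip lies when the lamp is home in its dock, 36 mm above the bench; x along the seated lamp to its lens, z up. Dock (fixed): black plate 242x74x6 mm; two flared U saddles, 14 mm long, 39 mm wide inside, 42 mm high, centred 60 mm behind and 83 mm ahead of this point; 22 mm high lip ahead of the lens; 1 to 4 mm play lengthwise. The lamp goes in and out straight up
- lamp_grip (a point): middle of the lamp's body, on its axis, the place to grip it across its ribbed sides; x to the lens, y to its left, z to the switch side (up in the dock). Inspection lamp 260 mm long, 0.34 kg empty: dark grey body of square section 36x36 mm, 216 mm long, black round head (50 mm diameter, 44 mm long) in front; in the dock its tail faces the robot
- lamp_mouth (a point): centre of the open mouth of the bore in the tail face, 110 mm behind lamp_grip; x points into the bore. Bore 28.5 mm wide, closed at its far end, takes four cells in a row, which stay by friction and slide deeper when pushed (1 to 3 N); a weak spring (1 to 2 N) at the far end lets the fourth stand up to 4 mm proud until the cap presses it in
- lamp_lens (a point): centre of the lens at the front of the head, 260 mm from the mouth; x is the direction of the beam
- lamp: the whole lamp; origin and axes as lamp_mouth
- lamp_cap (a joint): black tail cap, 5 mm plate 35 mm high, on an upright hinge pin 20.5 mm left of and 2.5 mm behind the mouth's centre; 0 = shut across the mouth, grows (rad, to 2.9) as it swings back and out to the left; starts at 2.6 to 2.85; stays where left (stiff hinge, 1.5 N at the finger tab 42 mm from the pin); shut, it holds against the spring
- lamp_switch (a joint): orange slide switch on top of the lamp: 0 = off (towards the tail), 0.008 m = on (pushed towards the lens); stays where it is left, needs 1 to 2 N. Its tab is 10 mm long, 14 mm wide and stands 8 mm above the top of the body; off, the tab's middle lies 40 mm ahead of lamp_grip and 23 mm above the lamp's axis
- mat: dark rubber mat 230x170x3 mm, fixed on the bench, with the loose cells; origin at the centre of its underside
- flag_spot (a point): centre of the round red sticker with a white dot (24 mm diameter) on a spoke of the alloy wheel, marking the place to inspect; y points level straight out of the wheel's face, to the robot's left and somewhat back to the robot. The wheel (0.4 m high, upright) stands right of the dock and can turn in its stand; its rim stands 20 mm farther out than the sticker
- setting_ring2: plain steel setting ring, 49 mm diameter, 17 mm high, bystander
- centre_cap2: black wheel centre cap, 60 mm diameter, bystander
- marker2: white felt marker with a blue cap, 130 mm long, bystander
- cell1_mid (a point): battery cell, 26 mm diameter, 50 mm long over its button, 65 g, pale grey with a red band at its button (positive) end, which may lie at the bottom of the lamp's bore already; this point is its middle, 12.5 mm above what it lies on; x points along the cell to its button
- cell1_button (a point): tip of the button of cell1, 25 mm from its middle
- cell2_mid (a point): battery cell, 26 mm diameter, 50 mm long over its button, 65 g, pale grey with a red band at its button (positive) end, lying on the mat; it has eight very slight flats and does not roll far; this point is its middle, 12.5 mm above what it lies on; x points along the cell to its button
- cell2_button (a point): tip of the button of cell2, 25 mm from its middle
- cell3_mid (a point): battery cell, 26 mm diameter, 50 mm long over its button, 65 g, pale grey with a red band at its button (positive) end, lying on the mat; it has eight very slight flats and does not roll far; this point is its middle, 12.5 mm above what it lies on; x points along the cell to its button
- cell3_button (a point): tip of the button of cell3, 25 mm from its middle
- cell4_mid (a point): battery cell, 26 mm diameter, 50 mm long over its button, 65 g, pale grey with a red band at its button (positive) end, lying on the mat; it has eight very slight flats and does not roll far; this point is its middle, 12.5 mm above what it lies on; x points along the cell to its button
- cell4_button (a point): tip of the button of cell4, 25 mm from its middle
- cell5_mid (a point): battery cell, 26 mm diameter, 50 mm long over its button, 65 g, pale grey with a red band at its button (positive) end, lying on the mat; it has eight very slight flats and does not roll far; this point is its middle, 12.5 mm above what it lies on; x points along the cell to its button
- cell5_button (a point): tip of the button of cell5, 25 mm from its middle
- cell6_mid (a point): battery cell, 26 mm diameter, 50 mm long over its button, 65 g, pale grey with a red band at its button (positive) end, lying on the mat; it has eight very slight flats and does not roll far; this point is its middle, 12.5 mm above what it lies on; x points along the cell to its button
- cell6_button (a point): tip of the button of cell6, 25 mm from its middle
Mind the look-alikes: they are no part of the job. Leave any turquoise look-alike of the part that bears cell5_mid alone. What is shaped like the part that bears cell4_mid but yellow is not meant.

How it is judged (in metres and radians):
On the way, in this order (a step that is already met when the one before it is completed fails the run):
1. the lamp holds four cells, button ends towards the lens, and its tail cap is shut (((x of cell1_button in the frame of lamp_mouth between 0.188 and 0.21 m and y of cell1_button in the frame of lamp_mouth between -0.006 and 0.006 m and z of cell1_button in the frame of lamp_mouth between -0.006 and 0.006 m) or (x of cell2_button in the frame of lamp_mouth between 0.188 and 0.21 m and y of cell2_button in the frame of lamp_mouth between -0.006 and 0.006 m and z of cell2_button in the frame of lamp_mouth between -0.006 and 0.006 m) or (x of cell3_button in the frame of lamp_mouth between 0.188 and 0.21 m and y of cell3_button in the frame of lamp_mouth between -0.006 and 0.006 m and z of cell3_button in the frame of lamp_mouth between -0.006 and 0.006 m) or (x of cell4_button in the frame of lamp_mouth between 0.188 and 0.21 m and y of cell4_button in the frame of lamp_mouth between -0.006 and 0.006 m and z of cell4_button in the frame of lamp_mouth between -0.006 and 0.006 m) or (x of cell5_button in the frame of lamp_mouth between 0.188 and 0.21 m and y of cell5_button in the frame of lamp_mouth between -0.006 and 0.006 m and z of cell5_button in the frame of lamp_mouth between -0.006 and 0.006 m) or (x of cell6_button in the frame of lamp_mouth between 0.188 and 0.21 m and y of cell6_button in the frame of lamp_mouth between -0.006 and 0.006 m and z of cell6_button in the frame of lamp_mouth between -0.006 and 0.006 m)) and ((x of cell1_button in the frame of lamp_mouth between 0.138 and 0.16 m and y of cell1_button in the frame of lamp_mouth between -0.006 and 0.006 m and z of cell1_button in the frame of lamp_mouth between -0.006 and 0.006 m) or (x of cell2_button in the frame of lamp_mouth between 0.138 and 0.16 m and y of cell2_button in the frame of lamp_mouth between -0.006 and 0.006 m and z of cell2_button in the frame of lamp_mouth between -0.006 and 0.006 m) or (x of cell3_button in the frame of lamp_mouth between 0.138 and 0.16 m and y of cell3_button in the frame of lamp_mouth between -0.006 and 0.006 m and z of cell3_button in the frame of lamp_mouth between -0.006 and 0.006 m) or (x of cell4_button in the frame of lamp_mouth between 0.138 and 0.16 m and y of cell4_button in the frame of lamp_mouth between -0.006 and 0.006 m and z of cell4_button in the frame of lamp_mouth between -0.006 and 0.006 m) or (x of cell5_button in the frame of lamp_mouth between 0.138 and 0.16 m and y of cell5_button in the frame of lamp_mouth between -0.006 and 0.006 m and z of cell5_button in the frame of lamp_mouth between -0.006 and 0.006 m) or (x of cell6_button in the frame of lamp_mouth between 0.138 and 0.16 m and y of cell6_button in the frame of lamp_mouth between -0.006 and 0.006 m and z of cell6_button in the frame of lamp_mouth between -0.006 and 0.006 m)) and ((x of cell1_button in the frame of lamp_mouth between 0.088 and 0.11 m and y of cell1_button in the frame of lamp_mouth between -0.006 and 0.006 m and z of cell1_button in the frame of lamp_mouth between -0.006 and 0.006 m) or (x of cell2_button in the frame of lamp_mouth between 0.088 and 0.11 m and y of cell2_button in the frame of lamp_mouth between -0.006 and 0.006 m and z of cell2_button in the frame of lamp_mouth between -0.006 and 0.006 m) or (x of cell3_button in the frame of lamp_mouth between 0.088 and 0.11 m and y of cell3_button in the frame of lamp_mouth between -0.006 and 0.006 m and z of cell3_button in the frame of lamp_mouth between -0.006 and 0.006 m) or (x of cell4_button in the frame of lamp_mouth between 0.088 and 0.11 m and y of cell4_button in the frame of lamp_mouth between -0.006 and 0.006 m and z of cell4_button in the frame of lamp_mouth between -0.006 and 0.006 m) or (x of cell5_button in the frame of lamp_mouth between 0.088 and 0.11 m and y of cell5_button in the frame of lamp_mouth between -0.006 and 0.006 m and z of cell5_button in the frame of lamp_mouth between -0.006 and 0.006 m) or (x of cell6_button in the frame of lamp_mouth between 0.088 and 0.11 m and y of cell6_button in the frame of lamp_mouth between -0.006 and 0.006 m and z of cell6_button in the frame of lamp_mouth between -0.006 and 0.006 m)) and ((x of cell1_button in the frame of lamp_mouth between 0.038 and 0.06 m and y of cell1_button in the frame of lamp_mouth between -0.006 and 0.006 m and z of cell1_button in the frame of lamp_mouth between -0.006 and 0.006 m) or (x of cell2_button in the frame of lamp_mouth between 0.038 and 0.06 m and y of cell2_button in the frame of lamp_mouth between -0.006 and 0.006 m and z of cell2_button in the frame of lamp_mouth between -0.006 and 0.006 m) or (x of cell3_button in the frame of lamp_mouth between 0.038 and 0.06 m and y of cell3_button in the frame of lamp_mouth between -0.006 and 0.006 m and z of cell3_button in the frame of lamp_mouth between -0.006 and 0.006 m) or (x of cell4_button in the frame of lamp_mouth between 0.038 and 0.06 m and y of cell4_button in the frame of lamp_mouth between -0.006 and 0.006 m and z of cell4_button in the frame of lamp_mouth between -0.006 and 0.006 m) or (x of cell5_button in the frame of lamp_mouth between 0.038 and 0.06 m and y of cell5_button in the frame of lamp_mouth between -0.006 and 0.006 m and z of cell5_button in the frame of lamp_mouth between -0.006 and 0.006 m) or (x of cell6_button in the frame of lamp_mouth between 0.038 and 0.06 m and y of cell6_button in the frame of lamp_mouth between -0.006 and 0.006 m and z of cell6_button in the frame of lamp_mouth between -0.006 and 0.006 m)) and value of joint lamp_cap below 0.15 rad), for 0.3 s.
2. the lamp, switched on and loaded, is held steady for two seconds with the axis of its beam within 20 mm of the sticker's centre and its lens 40 to 200 mm from it (all of step 1 and x of flag_spot in the frame of lamp_lens between 0.04 and 0.2 m and y of flag_spot in the frame of lamp_lens between -0.02 and 0.02 m and z of flag_spot in the frame of lamp_lens between -0.02 and 0.02 m and value of joint lamp_switch above 0.005 m and contact force between the fingers and lamp above 0.5 N and linear speed of lamp below 0.02 m/s and angular speed of lamp below 0.15 rad/s), for 2 s.
At the end, for the whole second after the job is handed in: Lamp at rest home in its dock (8 mm lengthwise, 5 mm sideways and in height, 0.08 rad), four cells in it with buttons towards the lens, cap shut (under 0.15 rad), switch off (under 3 mm); every other cell lies on the bench within 0.22 m of the mat's centre (all of step 1 and x of lamp_grip in the frame of dock_seat between -0.008 and 0.008 m and y of lamp_grip in the frame of dock_seat between -0.005 and 0.005 m and z of lamp_grip in the frame of dock_seat between -0.005 and 0.005 m and angle between the x axis of lamp_grip and the x axis of dock_seat, either way round below 0.08 rad and ((x of cell1_button in the frame of lamp_mouth between 0.03 and 0.215 m and y of cell1_button in the frame of lamp_mouth between -0.006 and 0.006 m and z of cell1_button in the frame of lamp_mouth between -0.006 and 0.006 m) or (height (world z) of cell1_mid below 0.03 m and horizontal distance between cell1_mid and mat below 0.22 m)) and ((x of cell2_button in the frame of lamp_mouth between 0.03 and 0.215 m and y of cell2_button in the frame of lamp_mouth between -0.006 and 0.006 m and z of cell2_button in the frame of lamp_mouth between -0.006 and 0.006 m) or (height (world z) of cell2_mid below 0.03 m and horizontal distance between cell2_mid and mat below 0.22 m)) and ((x of cell3_button in the frame of lamp_mouth between 0.03 and 0.215 m and y of cell3_button in the frame of lamp_mouth between -0.006 and 0.006 m and z of cell3_button in the frame of lamp_mouth between -0.006 and 0.006 m) or (height (world z) of cell3_mid below 0.03 m and horizontal distance between cell3_mid and mat below 0.22 m)) and ((x of cell4_button in the frame of lamp_mouth between 0.03 and 0.215 m and y of cell4_button in the frame of lamp_mouth between -0.006 and 0.006 m and z of cell4_button in the frame of lamp_mouth between -0.006 and 0.006 m) or (height (world z) of cell4_mid below 0.03 m and horizontal distance between cell4_mid and mat below 0.22 m)) and ((x of cell5_button in the frame of lamp_mouth between 0.03 and 0.215 m and y of cell5_button in the frame of lamp_mouth between -0.006 and 0.006 m and z of cell5_button in the frame of lamp_mouth between -0.006 and 0.006 m) or (height (world z) of cell5_mid below 0.03 m and horizontal distance between cell5_mid and mat below 0.22 m)) and ((x of cell6_button in the frame of lamp_mouth between 0.03 and 0.215 m and y of cell6_button in the frame of lamp_mouth between -0.006 and 0.006 m and z of cell6_button in the frame of lamp_mouth between -0.006 and 0.006 m) or (height (world z) of cell6_mid below 0.03 m and horizontal distance between cell6_mid and mat below 0.22 m)) and value of joint lamp_switch below 0.003 m and linear speed of lamp below 0.02 m/s); the robot touches nothing.
It fails at once if the lamp presses against the wheel (contact force between lamp and wheel_stand above 2 N).
It fails at once if the wheel is turned so that the sticker moves by over 20 mm (distance of flag_spot from where it was at the start of the episode above 0.02 m).
It fails at once if the setting ring, centre cap or marker is moved by over 30 mm (distance of any of setting_ring2, centre_cap2, marker2 from where it was at the start of the episode above 0.03 m).
Of cell1, cell2 only 1 to 1 are there at a start; the rules pass over those that are not, and their reading is None.
Of cell3, cell4, cell5, cell6 only 3 to 4 are there at a start; the rules pass over those that are not, and their reading is None.
At some moment in a run one of cell2, cell3, cell4, cell5, cell6 may be knocked a few centimetres aside while the robot is not near it.
It also fails if it takes over 210 s, if anything falls off the work surface, if the arm or the gripper's body presses on something with over 40 N, if the wrist force passes 120 N, or if a joint passes its speed limit or range.

### The arm

A 6-joint arm with a two-finger parallel gripper is mounted at the origin on a cart in front of the work surface, level with it; the furniture and walls round the work are solid. World frame = base frame: x ahead of the robot, y to its left, z up, the work surface at z = 0. Lengths are in mm, angles in rad, forces in N, time in s.
With the tool pointing down it reaches from about 425 to 950 mm from the base axis. Payload 14.7 kg.
Tool frame: the origin (TCP) lies midway between the tips of the shut fingers; the grasp point (between the pads) lies 19 mm behind it; y points along the fingers, x is the direction in which the jaws open and shut, and the axes are right-handed (so a half turn about y gives the same grasp; the last joint's range is limited). The gripper opens to 85 mm and grips with 20 to 120 N. Pads are 22 mm wide; open, the fingers measure 114 mm over their backs; the gripper's body (76 mm by 85 mm) begins 54 mm behind the grasp point. The pads swing forward as they close: fully open they stand 13 mm farther back than shut.
Start: joints at [-1.173, 0.48, 1.596, -0, 1.065, -0.047], TCP at [279.695, -586.739, 231.297] pointing down, gripper open.
Joint ranges: [-2.75, 2.75], [-0.82, 2.05], [0.23, 2.67], [-1.56, 4.7], [0.09, 2.69], [-2.92, 2.92]. Speed limits (rad/s): [1.89, 1.89, 2.39, 3.01, 3.01, 3.01].

### API

Orientations are given as a rotation vector (axis times angle).
In Python, from workcell import manip, grip, planner, readout, imaging, job gives the robot as it stands. Calls block until the motion is done:
- manip.reach(position, orientation): joint-space move of the TCP to a pose.
- manip.move_linear(position, rotation=None, rate=150, contact_N=None): straight line of the TCP; rotation=None keeps the orientation; rate is the mean speed in mm/s. With contact_N (N) it stops when the force on the tool has changed by that much, and returns True; else False.
- manip.movej(angles): joint-space move.
- grip(opening, grip_force=None): finger opening in mm; grip_force is the grip in N (None keeps the last); returns when the fingers have stopped.
- manip.sleep(seconds).
- planner.solve_ik(position, orientation): joint angles nearest the present ones, or None.
- readout.get_state(): the state.
- imaging.camera(name): name is "side" or "top" or "wrist"; returns a dict with "img" (420x560x3 uint8, blue, green, red), "mtx" (3x3 intrinsics, pixels), "eye" and "attitude" of the camera in the world; the wrist camera has in their place "mount" (4x4, takes a point from camera to tool coordinates, whose origin is the TCP and whose axes are the tool frame's). Camera axes: x right, y up, looking along -z (the intrinsics and any distortion apply to the point x, -y, -z); pixel columns grow to the right and rows downward; lengths in mm; the calibration is good to about 2 mm. A picture is of the moment at which its call begins: read the wrist's pose just before it. There is no depth.
A pose or a line that the arm cannot do raises manip.Unreachable and nothing moves.
- job.sign_off(): hands the job in, once; it reports no verdict.
The state is a dict: "clock": time; "joints": joint angles; "dq": joint speeds; "tau": joint torques, N m; "tcp_pos": TCP position; "eef_rot": TCP orientation; "force": force on the tool from outside, world axes, zero at the start; "wrist_torque": the same for the moment, N m; "width": finger opening in mm.
Only numpy, scipy, OpenCV 4.12 (cv2) and the standard library are available. Lean on these libraries where they do the work, as an engineer would, in place of code of your own. Each camera call takes 0.05 s, during which the arm holds its last target.

## Working session

There is one attempt and no reset: what is moved stays moved. The work goes in short steps, each a Python script; the robot and the scene stay as the last script left them, time stands still between calls to the robot, and variables do not carry over. Pictures are saved under pics/ and viewed, and the job is handed in when it is done.

```bash
ls; mkdir -p pics; cat > h.py <<'E'
import numpy as np, cv2
from scipy.spatial.transform import Rotation as R
from workcell import manip, grip, planner, readout, imaging, job
def st(): return readout.get_state()
E
python3 - <<'E'
from h import *
s=st(); print(s)
for n in ("side","top","wrist"):
    c=imaging.camera(n); cv2.imwrite(f"pics/{n}0.png",c["img"])
    print(n,{k:v for k,v in c.items() if k!="img"})
E
```

```text
pics
{'clock': 0.0, 'joints': array([-1.17257763e+00,  4.80820441e-01,  1.59683346e+00,  8.86096974e-06,
        1.06509571e+00, -4.66104570e-02]), 'dq': array([ 0.00063289, -0.00035564,  0.00134312,  0.00010086, -0.00011684,
        0.00154817]), 'tau': array([ 4.54562396e-04, -9.50649977e+01, -4.30179513e+01,  4.95381698e-05,
        1.22888130e-02, -3.09942288e-05]), 'tcp_pos': array([ 279.5628401 , -586.38093715,  230.69484203]), 'eef_rot': array([-1.38671964,  0.87630247, -0.87475367]), 'force': array([-0.425838  ,  0.06637645,  0.04331041]), 'wrist_torque': array([0.00065398, 0.01709079, 0.0478231 ]), 'width': 84.95193591811979}
side {'mtx': array([[454.446442  ,   0.        , 282.40677437],
       [  0.        , 454.446442  , 205.03221622],
       [  0.        ,   0.        ,   1.        ]]), 'eye': array([ 190.49336522, 1059.85660433, 1142.60290864]), 'attitude': array([ 0.21972454, -1.10259268, -2.57604651])}
top {'mtx': array([[461.82135062,   0.        , 285.84405769],
       [  0.        , 461.82135062, 212.96564643],
       [  0.        ,   0.        ,   1.        ]]), 'eye': array([ 419.61615547,  123.99436668, 1439.59354625]), 'attitude': array([ 0.10260199, -0.0709765 , -1.574864  ])}
wrist {'mtx': array([[363.66456908,   0.        , 281.33266341],
       [  0.        , 363.66456908, 217.67702014],
       [  0.        ,   0.        ,   1.        ]]), 'mount': array([[ 9.99998254e-01,  1.06727311e-03,  1.53413689e-03,
        -3.71513365e-01],
       [ 1.10415326e-03,  3.24898813e-01, -9.45748139e-01,
        -1.42023079e+02],
       [-1.50781081e-03,  9.45748181e-01,  3.24897067e-01,
         8.41091413e+01],
       [ 0.00000000e+00,  0.00000000e+00,  0.00000000e+00,
         1.00000000e+00]])}
```

View pics/side0.png

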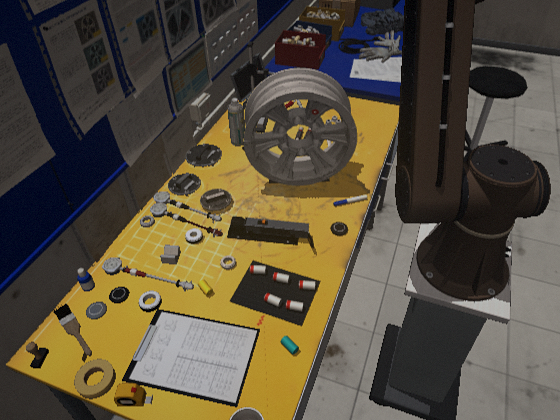

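View pics/top0.png

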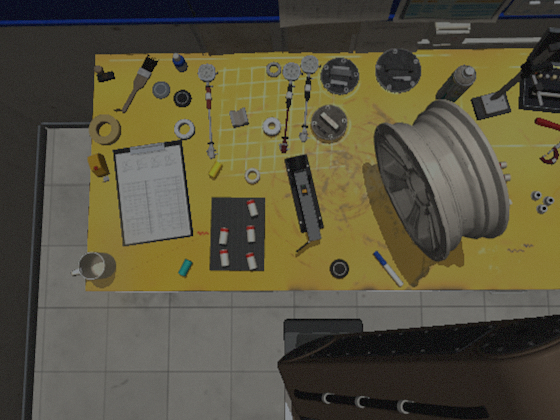

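View pics/wrist0.png

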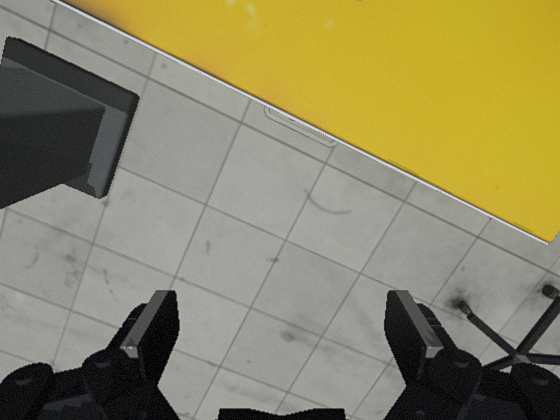

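```bash
cat >> h.py <<'E'
def cam(name):
    s=st(); c=imaging.camera(name)
    if "mount" in c:
        T=np.eye(4); T[:3,:3]=R.from_rotvec(s["eef_rot"]).as_matrix(); T[:3,3]=s["tcp_pos"]
        M=T@c["mount"]; c["E"]=M[:3,3]; c["A"]=M[:3,:3]
    else:
        c["E"]=np.array(c["eye"]); c["A"]=R.from_rotvec(c["attitude"]).as_matrix()
    return c
def ray(c,uv):
    uv=np.atleast_2d(np.asarray(uv,float)); K=c["mtx"]
    d=np.c_[(uv[:,0]-K[0,2])/K[0,0],-(uv[:,1]-K[1,2])/K[1,1],-np.ones(len(uv))]
    return d@c["A"].T
def onz(c,uv,z):
    d=ray(c,uv); t=(z-c["E"][2])/d[:,2]; return c["E"]+t[:,None]*d
def proj(c,P):
    P=np.atleast_2d(np.asarray(P,float)); q=(P-c["E"])@c["A"]; K=c["mtx"]
    return np.c_[K[0,0]*q[:,0]/-q[:,2]+K[0,2], K[1,1]*(-q[:,1])/-q[:,2]+K[1,2]]
def tri(c1,u1,c2,u2):
    d1=ray(c1,u1)[0]; d2=ray(c2,u2)[0]
    A=np.stack([d1,-d2],1); x,_,_,_=np.linalg.lstsq(A,c2["E"]-c1["E"],rcond=None)
    p1=c1["E"]+x[0]*d1;p2=c2["E"]+x[1]*d2
    return (p1+p2)/2,np.linalg.norm(p1-p2)
def crop(img,x0,y0,w,h,k,fn):
    cv2.imwrite(fn,cv2.resize(img[y0:y0+h,x0:x0+w],None,fx=k,fy=k,interpolation=cv2.INTER_CUBIC))
E
python3 - <<'E'
from h import *
a=cam("side");b=cam("top")
crop(a["img"],220,60,150,180,3.3,"pics/s1.png")
crop(b["img"],200,140,140,140,4,"pics/t1.png")
for uv in [(253,208),(224,236),(251,234),(225,258),(251,262)]: print(onz(b,uv,15.5)[0].round())
print(onz(b,[(317,237),(290,160),(303,190)],40).round(), "edge",onz(b,[(100,290),(450,290)],0).round())
print("side",onz(a,[(258,269),(240,225),(310,230)],15).round())
E
```

```text
[594. 254.  16.]
[507. 344.  16.]
[513. 260.  16.]
[439. 340.  16.]
[427. 260.  16.]
[[501.  58.  40.]
 [739. 138.  40.]
 [645.  99.  40.]] edge [[ 343.  731.    0.]
 [ 339. -348.    0.]]
side [[595. 255.  15.]
 [729. 100.  15.]
 [495.  39.  15.]]
```

View pics/s1.png

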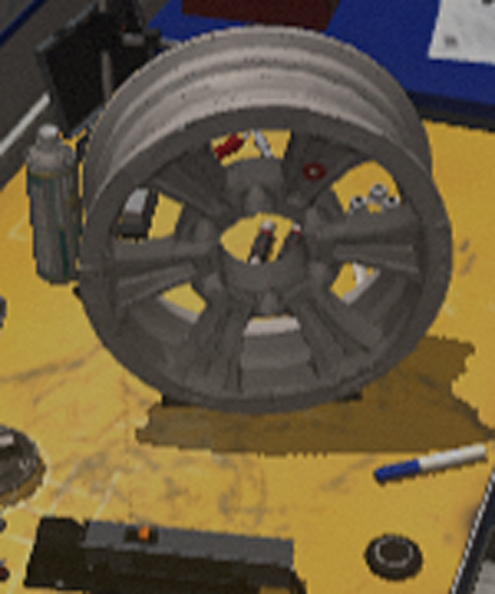

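View pics/t1.png

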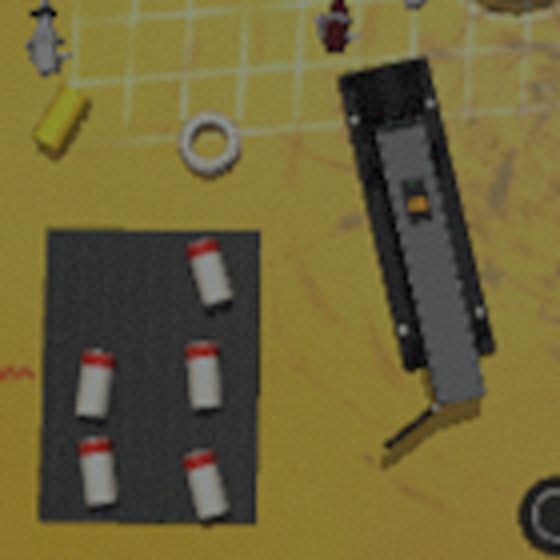

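```bash
cat >> h.py <<'E'
def down(yaw,flip=False,pitch=0.0):
    """tool y down; tool z along horizontal dir at yaw (or opposite); """
    y=np.array([0,0,-1.0]); z=np.array([np.cos(yaw),np.sin(yaw),0])
    if flip: z=-z
    x=np.cross(y,z); return np.stack([x,y,z],1)
def rv(M): return R.from_matrix(M).as_rotvec()
E
python3 - <<'E'
from h import *
s=st(); print(R.from_rotvec(s["eef_rot"]).as_matrix().round(3))
b=cam("top"); a=cam("side")
for z in (0,400): print(z,onz(b,[(440,180),(380,130),(440,255),(505,200),(415,110)],z).round().tolist())
for f in (False,True):
  for p in ([620,100,300],[480,50,36],[420,250,100],[600,100,400]):
    q=planner.solve_ik(p,rv(down(0.3,f))); print(f,p,None if q is None else np.round(q,2))
E
```

```text
[[ 0.43  -0.     0.903]
 [-0.903  0.     0.43 ]
 [-0.001 -1.     0.   ]]
0 [[680.0, -332.0, 0.0], [843.0, -149.0, 0.0], [446.0, -322.0, 0.0], [615.0, -531.0, 0.0], [908.0, -262.0, 0.0]]
400 [[608.0, -205.0, 400.0], [726.0, -73.0, 400.0], [438.0, -198.0, 400.0], [561.0, -349.0, 400.0], [772.0, -155.0, 400.0]]
False [620, 100, 300] [ 0.11  0.39  1.57 -0.    1.18  1.38]
False [480, 50, 36] [ 0.04  0.56  2.13 -0.    0.45  1.31]
False [420, 250, 100] [ 0.47  0.45  2.08 -0.    0.61  1.75]
False [600, 100, 400] [ 0.12  0.3   1.46 -0.    1.38  1.39]
True [620, 100, 300] [ 0.11  0.39  1.57 -0.    1.18 -1.76]
True [480, 50, 36] [ 0.04  0.56  2.13 -0.    0.45 -1.83]
True [420, 250, 100] [ 0.47  0.45  2.08 -0.    0.61 -1.4 ]
True [600, 100, 400] [ 0.12  0.3   1.46 -0.    1.38 -1.76]
```

```bash
python3 - <<'E'
from h import *
s=st()
p=s["tcp_pos"].copy()
R0=rv(down(0.3,True))
manip.movej([-1.17,0.1,1.3,0,1.7,-0.05])
print(st()["tcp_pos"].round())
manip.movej([0.0,0.1,1.3,0,1.7,-1.4])
print(st()["tcp_pos"].round())
c=cam("wrist"); cv2.imwrite("pics/w1.png",c["img"])
manip.reach([500,70,330],R0)
c=cam("wrist"); cv2.imwrite("pics/w2.png",c["img"]); print(st()["clock"])
E
```

```text
[ 231. -467.  582.]
[519.  30. 584.]
4.9167
```

View pics/w1.png

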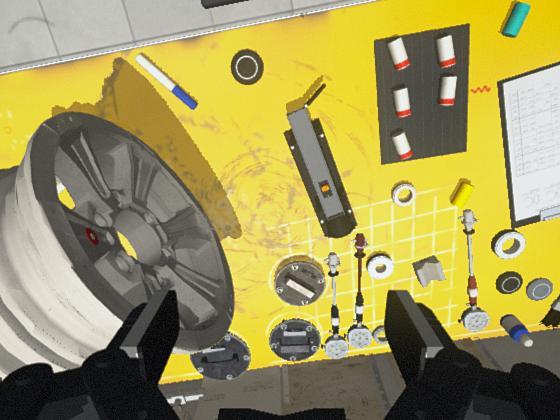

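View pics/w2.png

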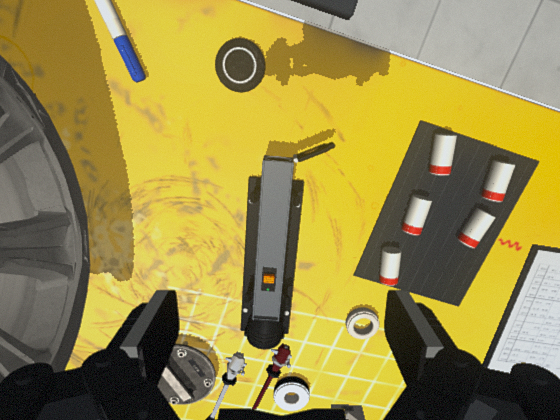

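```bash
cat >> h.py <<'E'
E
python3 - <<'E'
from h import *
manip.move_linear([540,70,330])
c=cam("wrist"); cv2.imwrite("pics/w3.png",c["img"]); 
img=c["img"]; crop(img,200,80,160,260,2.3,"pics/w3c.png")
hsv=cv2.cvtColor(img,cv2.COLOR_BGR2HSV)
for uv in [(280,180),(275,240),(255,240),(270,340),(295,240)]:print(uv,img[uv[1],uv[0]],hsv[uv[1],uv[0]])
m=((hsv[...,2]>60)&(hsv[...,2]<150)&(hsv[...,1]<80)).astype(np.uint8)
m[:, :230]=0; m[:,330:]=0
m=cv2.morphologyEx(m,cv2.MORPH_OPEN,np.ones((5,5)))
n,l,s_,ce=cv2.connectedComponentsWithStats(m)
for i in range(1,n):
    if s_[i,4]>300: print(s_[i],ce[i])
cv2.imwrite("pics/m3.png",m*255)
E
```

```text
(280, 180) [127 127 127] [  0   0 127]
(275, 240) [109 112 108] [ 68   9 112]
(255, 240) [49 60 62] [25 53 62]
(270, 340) [ 92 216 227] [ 28 152 227]
(295, 240) [47 59 61] [26 59 61]
[ 253  126   51  168 5646] [278.10857244 205.38806235]
```

View pics/w3c.png

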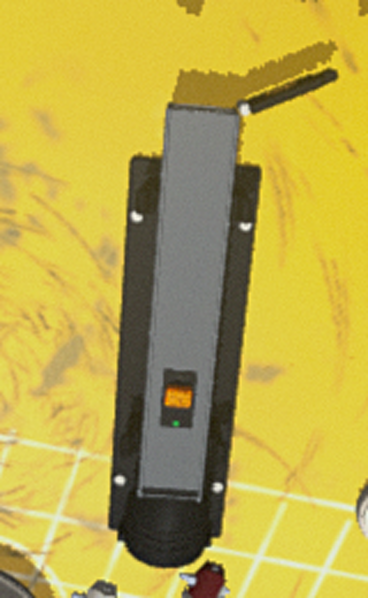

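View pics/m3.png

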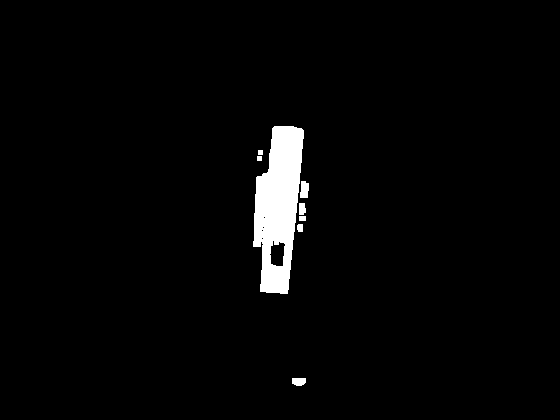

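```bash
cat >> h.py <<'E'
def lampfit(c,x0,x1,y0=0,y1=420,lo=88,zt=54):
    hsv=cv2.cvtColor(c["img"],cv2.COLOR_BGR2HSV)
    m=((hsv[...,2]>lo)&(hsv[...,2]<160)&(hsv[...,1]<60)).astype(np.uint8)
    m[:,:x0]=0; m[:,x1:]=0; m[:y0]=0; m[y1:]=0
    m=cv2.morphologyEx(m,cv2.MORPH_OPEN,np.ones((5,5)))
    n,l,s_,ce=cv2.connectedComponentsWithStats(m)
    i=1+np.argmax(s_[1:,4]); cn=cv2.findContours((l==i).astype(np.uint8),cv2.RETR_EXTERNAL,cv2.CHAIN_APPROX_NONE)[0][0][:,0,:]
    W=onz(c,cn,zt)[:,:2]
    r=cv2.minAreaRect((W).astype(np.float32)); return r,cv2.boxPoints(r),cn
E
python3 - <<'E'
from h import *
c=cam("wrist")
r,bx,cn=lampfit(c,230,330); print(r); print(bx.round(1))
P=onz(c,[(200+243/2.3,80+108/2.3),(200+335/2.3,80+72/2.3)],54).round(1); print("pin,tab",P)
hsv=cv2.cvtColor(c["img"],cv2.COLOR_BGR2HSV)
m=(hsv[...,0]>8)&(hsv[...,0]<20)&(hsv[...,1]>200)&(hsv[...,2]>180); m[:, :250]=0;m[:,300:]=0;m[:220]=0;m[280:]=0
v,u=np.nonzero(m); print("sw",len(u),onz(c,[(u.mean(),v.mean())],62).round(1))
b=cam("top"); crop(b["img"],260,130,90,130,5,"pics/t2.png")
# sticker
a=cam("side")
w1=cv2.imread("pics/w1.png")
def red(img,box):
    h=cv2.cvtColor(img,cv2.COLOR_BGR2HSV); m=((h[...,0]<8)|(h[...,0]>172))&(h[...,1]>90)&(h[...,2]>50)
    M=np.zeros_like(m); x0,y0,x1,y1=box; M[y0:y1,x0:x1]=m[y0:y1,x0:x1]; v,u=np.nonzero(M); return len(u),((u.min()+u.max())/2,(v.min()+v.max())/2)
print(red(a["img"],(305,100,330,125)),red(w1,(75,220,110,255)))
E
```

```text
((596.9156494140625, 86.54916381835938), (210.64862060546875, 36.46037673950195), 12.37817668914795)
[[490.1  81.8]
 [497.9  46.2]
 [703.7  91.3]
 [695.9 126.9]]
pin,tab [[486.9  82.9  54. ]
 [457.9 119.9  54. ]]
sw 50 [[640.6  96.2  62. ]]
(15, (np.float64(314.5), np.float64(111.0))) (135, (np.float64(91.5), np.float64(236.5)))
```

View pics/t2.png

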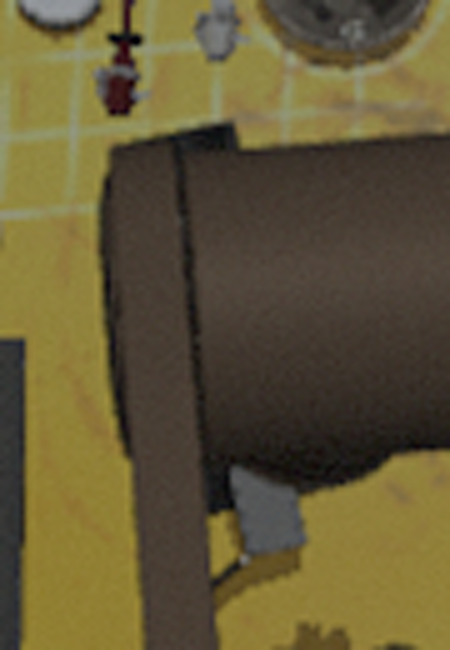

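```bash
cat >> h.py <<'E'
def cells(c,z=15.5,draw=None):
    h=cv2.cvtColor(c["img"],cv2.COLOR_BGR2HSV)
    red=((h[...,0]<8)|(h[...,0]>172))&(h[...,1]>120)&(h[...,2]>90)
    wh=(h[...,1]<60)&(h[...,2]>165)
    m=(red|wh).astype(np.uint8); m=cv2.morphologyEx(m,cv2.MORPH_CLOSE,np.ones((5,5))); m=cv2.morphologyEx(m,cv2.MORPH_OPEN,np.ones((3,3)))
    out=[]
    for cn in cv2.findContours(m,cv2.RETR_EXTERNAL,cv2.CHAIN_APPROX_NONE)[0]:
        if cv2.contourArea(cn)<200: continue
        M=np.zeros_like(m); cv2.drawContours(M,[cn],-1,1,-1)
        rr=(M>0)&red
        if rr.sum()<40: continue
        W=onz(c,cn[:,0,:],z)[:,:2].astype(np.float32); (ctr,sz,_)=r=cv2.minAreaRect(W)
        bx=cv2.boxPoints(r); e=bx[1]-bx[0]; f=bx[2]-bx[1]
        ax=e if np.linalg.norm(e)>np.linalg.norm(f) else f; ax=ax/np.linalg.norm(ax)
        v,u=np.nonzero(rr); rc=onz(c,[(u.mean(),v.mean())],z)[0,:2]
        if (rc-ctr)@ax<0: ax=-ax
        out.append((np.array(ctr),np.arctan2(ax[1],ax[0]),max(sz),min(sz),cv2.boundingRect(cn)))
    return out
YAW=0.216
E
python3 - <<'E'
from h import *
grip(50)
manip.reach([450,290,280],rv(down(YAW)))
c=cam("wrist"); cv2.imwrite("pics/w4.png",c["img"])
for o in cells(c): print(o[0].round(1),round(o[1],3),round(o[2],1),round(o[3],1),o[4])
print(st()["clock"])
E
```

```text
[429.5 260.7] 0.244 50.1 25.1 (292, 172, 23, 43)
[441.  342.8] 0.164 51.6 24.6 (224, 146, 23, 46)
[515.8 262.4] 0.067 51.3 25.5 (308, 93, 28, 50)
[509.5 346.1] -0.097 51.2 25.4 (227, 81, 33, 51)
[596.8 258.5] 0.281 49.6 24.8 (331, 10, 26, 55)
9.225
```

View pics/w4.png

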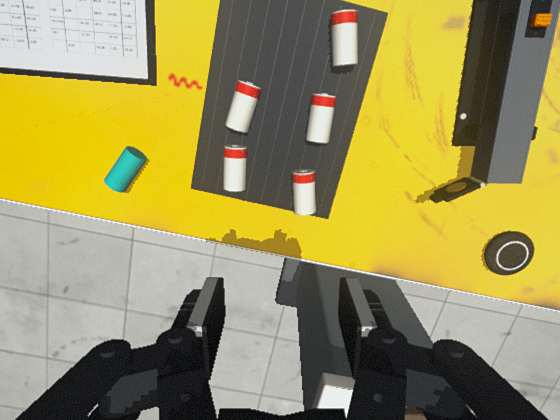

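```bash
cat >> h.py <<'E'
def pick(ctr,yaw,back=21,zt=6,hover=70):
    a=np.array([np.cos(yaw),np.sin(yaw)]); p=ctr-back*a
    grip(48); Rr=rv(down(yaw))
    manip.reach([p[0],p[1],hover],Rr)
    t=manip.move_linear([p[0],p[1],zt],Rr,rate=120,contact_N=8)
    w=grip(0,40)
    s=st(); print("grip: contact",t,"z",s["tcp_pos"].round(1),"w",round(s["width"],1),"F",s["force"].round(1))
    z0=s["tcp_pos"][2]
    manip.move_linear([p[0],p[1],max(hover,75)],Rr,rate=200)
    return z0
E
python3 - <<'E'
from h import *
z0=pick(np.array([515.8,262.4]),0.067)
u=np.array([np.cos(YAW),np.sin(YAW)]); mouth=np.array([494.1,64.0])
zi=z0+20.5; print("zi",zi)
p=mouth-(70)*u
Rr=rv(down(YAW))
manip.reach([p[0],p[1],120],Rr)
manip.move_linear([p[0],p[1],zi],Rr)
c=cam("wrist"); cv2.imwrite("pics/w5.png",c["img"]); print(st()["tcp_pos"],st()["width"],st()["clock"])
E
```

```text
grip: contact False z [495.4 261.3   7.1] w 23.8 F [-1.3 -0.5  8.7]
zi 27.55392718403352
[426.27780843  49.33538361  28.07616203] 24.22280812245505 13.5417
```

View pics/w5.png

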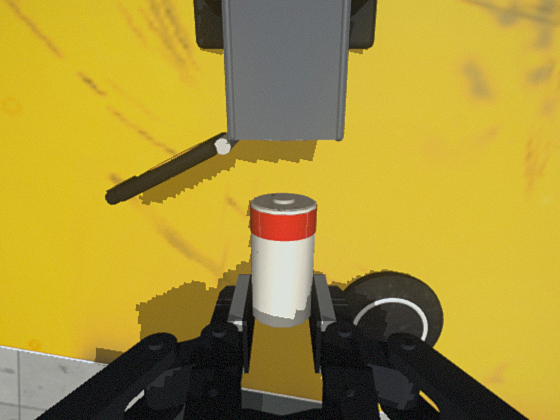

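```bash
cat >> h.py <<'E'
u=np.array([np.cos(YAW),np.sin(YAW)]); lft=np.array([-u[1],u[0]])
def align(c,zc=36.0,verbose=True):
    """lateral offset (along lft) of held cell relative to lamp axis, from one wrist image"""
    h=cv2.cvtColor(c["img"],cv2.COLOR_BGR2HSV)
    red=((h[...,0]<8)|(h[...,0]>172))&(h[...,1]>120)&(h[...,2]>60); red[:,:200]=0; red[:,370:]=0
    v,uu=np.nonzero(red); 
    rows=np.unique(v); mid=[]
    for r in rows:
        k=uu[v==r]
        if len(k)>40: mid.append(((k.min()+k.max()+1)/2-.5,r,k.max()-k.min()+1))
    mid=np.array(mid); L=onz(c,mid[:,:2],zc)[:,:2]@lft
    g=(h[...,1]<60)&(h[...,2]>85)&(h[...,2]<170); out=[]
    top=int(rows.min())
    for r in range(5,top-15):
        k=np.nonzero(g[r,150:430])[0]+150
        if len(k)<60: continue
        # longest run
        sp=np.split(k,np.nonzero(np.diff(k)>3)[0]+1); k=max(sp,key=len)
        if len(k)<80 : continue
        P=onz(c,[(k.min()-.5,r),(k.max()+.5,r)],54)[:,:2]
        out.append((P.mean(0)@lft,np.linalg.norm(P[1]-P[0]),P.mean(0)@u))
    out=np.array(out)
    A=np.polyfit(out[:,2],out[:,0],1)
    if verbose: print("cell lat",np.median(L).round(2),L.std().round(2),"lamp lat",np.median(out[:,0]).round(2),"w",np.median(out[:,1]).round(1),"slope",A[0].round(3),"tail at u=",out[:,2].min().round(1),"pred",round(float(mouth@u),1),round(float(mouth@lft),2))
    return np.median(L)-np.median(out[:,0])
mouth=np.array([494.1,64.0])
E
python3 - <<'E'
from h import *
c=cam("wrist"); print(align(c)); print("tcp lat",st()["tcp_pos"][:2]@lft, "red cell widths")
E
```

```text
cell lat -43.2 0.17 lamp lat -43.71 w 36.0 slope -0.008 tail at u= 497.2 pred 496.3 -43.38
0.5083557134454395
tcp lat -43.29613277116757 red cell widths
```

```bash
cat >> h.py <<'E'
def pose_at(d,lat,z): # d along u from mouth, lateral offset
    p=mouth+d*u+lat*lft; return [p[0],p[1],z]
def insert(zi,lat,d=-24):
    Rr=rv(down(YAW))
    manip.move_linear(pose_at(-52,lat,zi),Rr,rate=120)
    f0=st()["force"]
    t=manip.move_linear(pose_at(d,lat,zi),Rr,rate=45,contact_N=7)
    s=st(); print("ins",t,"d",((s["tcp_pos"][:2]-mouth)@u).round(1),"dF",(s["force"]-f0).round(1),"clk",s["clock"])
    return t
E
python3 - <<'E'
from h import *
insert(27.5,-0.5)
c=cam("wrist"); cv2.imwrite("pics/w6.png",c["img"])
E
```

```text
ins False d -24.4 dF [-1.1 -0.6  0. ] clk 14.6667
```

View pics/w6.png

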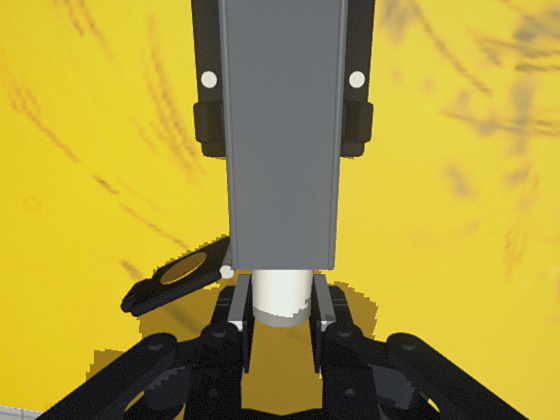

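```bash
cat >> h.py <<'E'
def push(lat,z=25,d=-12,N=14):
    Rr=rv(down(YAW))
    s=st()["tcp_pos"]; d0=(s[:2]-mouth)@u
    grip(34)
    manip.move_linear(pose_at(-50,lat,s[2]),Rr,rate=120)
    grip(0)
    f0=st()["force"]
    manip.move_linear(pose_at(-44,lat,z),Rr,rate=120)
    t=manip.move_linear(pose_at(d,lat,z),Rr,rate=50,contact_N=N)
    s=st(); print("push",t,"d",((s["tcp_pos"][:2]-mouth)@u).round(1),"dF",(s["force"]-f0).round(1),"clk",s["clock"])
E
python3 - <<'E'
from h import *
push(-0.5)
c=cam("wrist"); cv2.imwrite("pics/w7.png",c["img"])
manip.move_linear(pose_at(-50,0,40),rate=200)
c=cam("wrist"); cv2.imwrite("pics/w7b.png",c["img"])
E
```

```text
push True d -31.4 dF [-0.6 -0.6 -1. ] clk 16.425
```

View pics/w7.png

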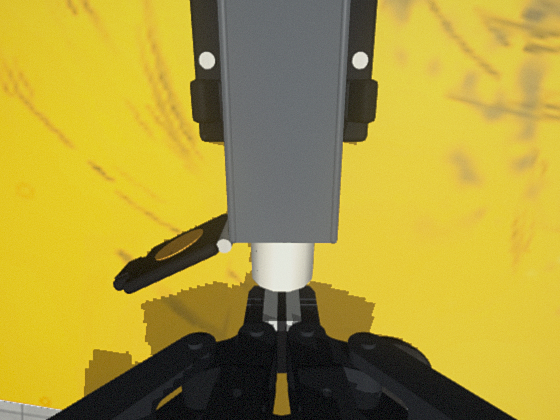

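View pics/w7b.png

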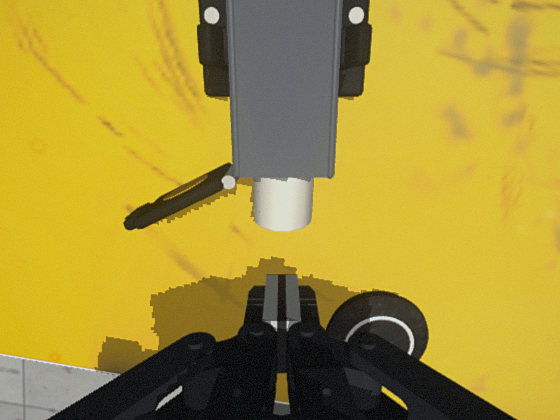

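```bash
cat >> h.py <<'E'
def slowpush(lat,z=25,d=-12,N=25,rate=25,d0=-40):
    Rr=rv(down(YAW)); manip.move_linear(pose_at(d0,lat,z),Rr,rate=100)
    f0=st()["force"]; t=manip.move_linear(pose_at(d,lat,z),Rr,rate=rate,contact_N=N)
    s=st(); print("push",t,"d",((s["tcp_pos"][:2]-mouth)@u).round(1),"dF",(s["force"]-f0).round(1),"clk",s["clock"]); return t
E
python3 - <<'E'
from h import *
c=cam("wrist"); P=onz(c,[(283,228)],30)[0]; print("rear d",(P[:2]-mouth)@u)
slowpush(-0.5)
c=cam("wrist"); cv2.imwrite("pics/w8.png",c["img"])
E
```

```text
rear d -22.864486175783842
push False d -12.0 dF [-0.3 -0.3 -0.4] clk 18.4417
```

View pics/w8.png

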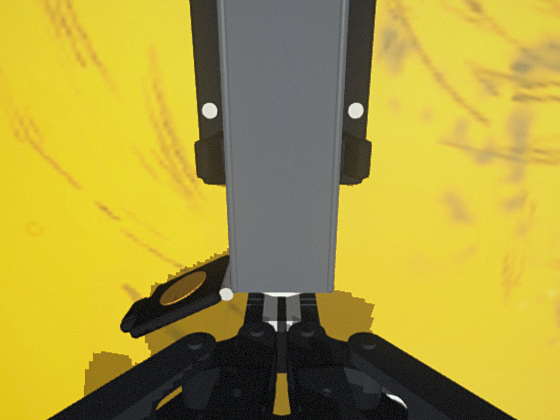

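```bash
cat >> h.py <<'E'
def cycle(near,tag):
    Rr=rv(down(YAW))
    s=st()["tcp_pos"]; d=(s[:2]-mouth)@u
    manip.move_linear(pose_at(-60,0,60),Rr,rate=250)
    manip.reach([450,290,280],Rr); 
    c=cam("wrist"); cv2.imwrite(f"pics/{tag}a.png",c["img"])
    cs=cells(c)
    for o in cs: print(o[0].round(1),round(o[1],3),round(o[2],1),round(o[3],1))
    o=min(cs,key=lambda o:np.linalg.norm(o[0]-near))
    assert np.linalg.norm(o[0]-near)<60 and abs(o[2]-50.5)<3 and abs(o[3]-25.2)<2
    z0=pick(o[0],o[1]); zi=z0+20.5
    manip.reach(pose_at(-70,-.5,120),Rr); manip.move_linear(pose_at(-70,-.5,zi),Rr)
    c=cam("wrist"); cv2.imwrite(f"pics/{tag}b.png",c["img"]); off=align(c); print("off",off,"zi",zi,"w",st()["width"])
    return zi,off
def rest(zi,lat,tag,d=-24,N=15):
    Rr=rv(down(YAW))
    manip.move_linear(pose_at(-52,lat,zi),Rr,rate=120)
    f0=st()["force"]; t=manip.move_linear(pose_at(d,lat,zi),Rr,rate=45,contact_N=N)
    s=st(); print("ins",t,"d",((s["tcp_pos"][:2]-mouth)@u).round(1),"dF",(s["force"]-f0).round(1))
    c=cam("wrist"); cv2.imwrite(f"pics/{tag}c.png",c["img"])
    if t: return
    grip(34); manip.move_linear(pose_at(-50,lat,25),Rr,rate=120); grip(0)
    slowpush(lat)
    c=cam("wrist"); cv2.imwrite(f"pics/{tag}d.png",c["img"])
E
python3 - <<'E'
from h import *
zi,off=cycle(np.array([597,258.5]),"c2")
E
```

```text
[430.5 260.1] 0.28 52.6 24.3
[441.4 342.9] 0.162 51.7 24.5
[509.5 346.2] -0.093 51.3 25.5
[596.9 258.3] 0.259 50.1 24.8
grip: contact False z [577.2 253.1   7.1] w 23.8 F [-0.5 -0.3  6.8]
cell lat -43.3 0.12 lamp lat -43.6 w 36.0 slope -0.009 tail at u= 501.6 pred 496.3 -43.38
off 0.30666938864588644 zi 27.58227785675105 w 23.77377136301572
```

```bash
python3 - <<'E'
from h import *
s=st()["tcp_pos"]; print(s)
import cv2
a=cv2.imread("pics/c2b.png"); print(a.shape)
E
```

```text
[426.45542926  48.73937276  28.09555963]
(420, 560, 3)
```

View pics/c2b.png

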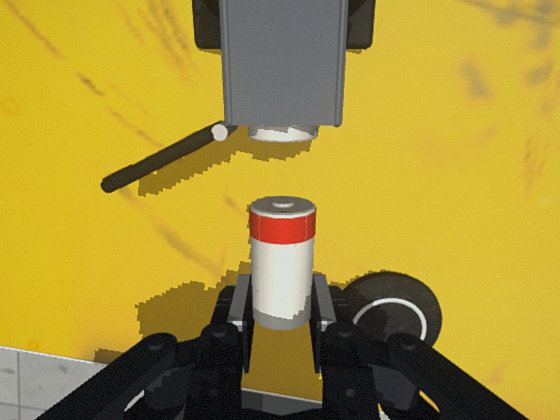

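```bash
sed -i 's/^mouth=.*/mouth=np.array([498.2,64.9])/' h.py; python3 - <<'E'
from h import *
rest(27.5,-0.8,"c2")
E
```

```text
ins False d -24.2 dF [ 0.7 -0.7 -1. ]
push True d -37.7 dF [-1.  -0.3  1.3] clk 27.95
```

```bash
python3 -c "
import cv2,numpy as np
a=cv2.imread('pics/c2c.png');b=cv2.imread('pics/c2d.png');cv2.imwrite('pics/c2cd.png',np.hstack([a[150:,130:430],b[150:,130:430]]))"
```

```text
(no output)
```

View pics/c2cd.png

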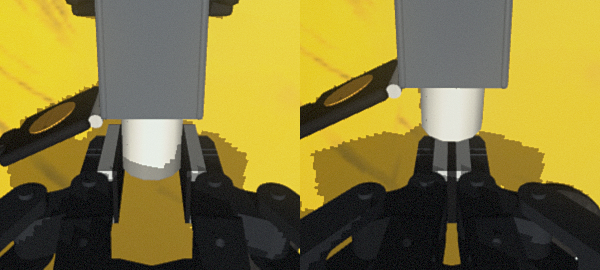

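```bash
python3 - <<'E'
from h import *
if slowpush(-0.5,N=30,rate=15,d0=-39): 
    slowpush(-0.5,N=40,rate=15,d0=-37)
c=cam("wrist"); cv2.imwrite("pics/w9.png",c["img"])
E
```

```text
push True d -35.3 dF [ 0.  -0.5  2.1] clk 29.1
push False d -11.9 dF [-3.4 -1.1  1.8] clk 31.1667
```

View pics/w9.png

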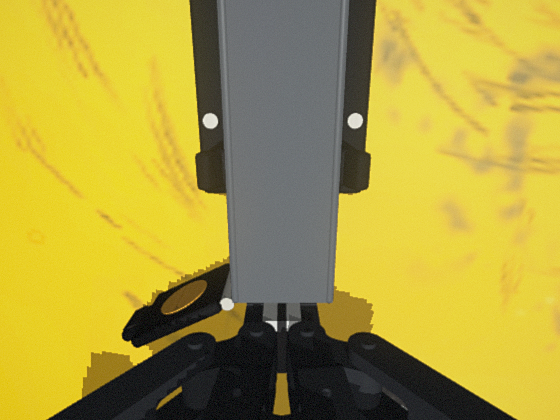

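```bash
sed -i 's/    slowpush(lat)$/    slowpush(lat,N=40,rate=20,d0=-40)/' h.py; python3 - <<'E'
from h import *
zi,off=cycle(np.array([509.5,346]),"c3")
E
```

```text
[430.6 260.1] 0.28 52.6 24.3
[441.5 342.9] 0.162 51.7 24.5
[509.6 346.2] -0.104 51.3 25.5
grip: contact False z [489.2 348.7   7.1] w 23.6 F [-0.8 -1.4  7.1]
cell lat -43.84 0.23 lamp lat -43.57 w 36.0 slope -0.014 tail at u= 501.5 pred 500.5 -43.38
off -0.2738018582356858 zi 27.57044719497319 w 23.302624649101976
```

View pics/c3b.png

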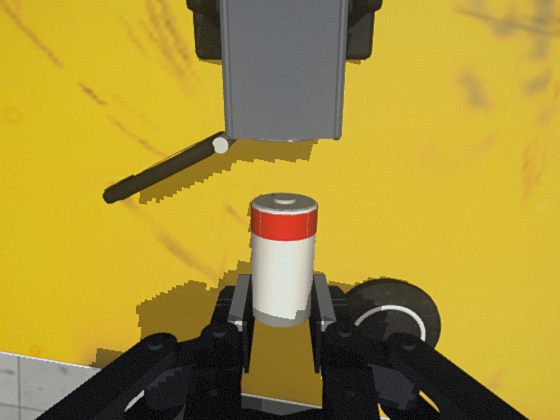

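```bash
python3 - <<'E'
from h import *
rest(27.5,-0.3,"c3")
a=cv2.imread('pics/c3c.png');b=cv2.imread('pics/c3d.png');cv2.imwrite('pics/c3cd.png',np.hstack([a[150:,130:430],b[150:,130:430]]))
E
```

```text
ins False d -24.1 dF [ 0.1 -0.1 -1.3]
push True d -34.5 dF [-1.5 -1.   1.2] clk 40.9833
```

View pics/c3cd.png

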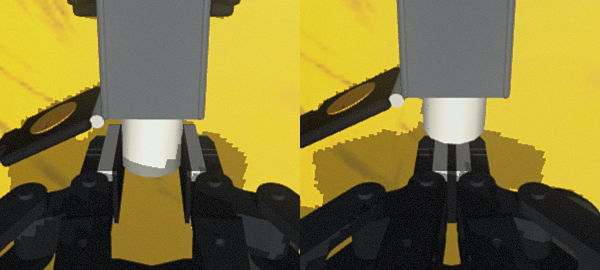

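```bash
python3 - <<'E'
from h import *
slowpush(-0.3,N=40,rate=15,d0=-34.5)
c=cam("wrist"); cv2.imwrite("pics/w10.png",c["img"])
zi,off=cycle(np.array([441,343]),"c4")
E
```

```text
push False d -12.6 dF [-5.2 -0.9  4.1] clk 42.9333
[430.6 260. ] 0.284 52.6 24.3
[441.5 342.9] 0.162 51.7 24.5
grip: contact False z [421.3 339.9   7. ] w 23.8 F [-0.3 -1.2  8.8]
cell lat -43.56 0.17 lamp lat -43.63 w 36.0 slope -0.009 tail at u= 501.7 pred 500.5 -43.38
off 0.0632306035816228 zi 27.522093556657165 w 23.387892256665236
```

View pics/c4b.png

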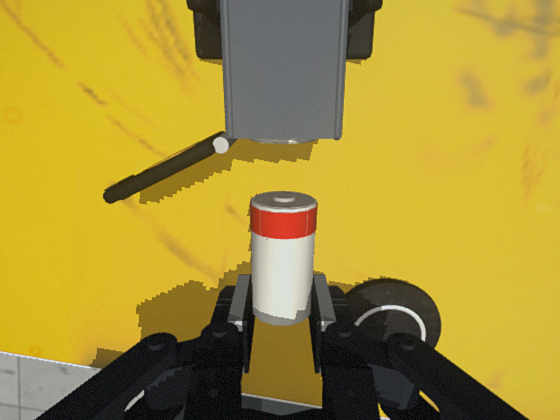

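```bash
python3 - <<'E'
from h import *
rest(27.5,-0.5,"c4")
slowpush(-0.5,N=40,rate=15,d0=-35)
manip.move_linear(pose_at(-60,0,60),rate=200)
c=cam("wrist"); cv2.imwrite("pics/w11.png",c["img"])
a=cv2.imread('pics/c4c.png');b=cv2.imread('pics/c4d.png');cv2.imwrite('pics/c4cd.png',np.hstack([a[150:,130:430],b[150:,130:430],c["img"][100:370,130:430]]))
print(st()["clock"])
E
```

```text
ins False d -24.0 dF [ 1.6 -1.   0.9]
push True d -32.5 dF [-0.7  0.7  0. ] clk 52.7167
push False d -14.1 dF [-10.3  -2.    8.6] clk 54.7
55.2
```

View pics/c4cd.png

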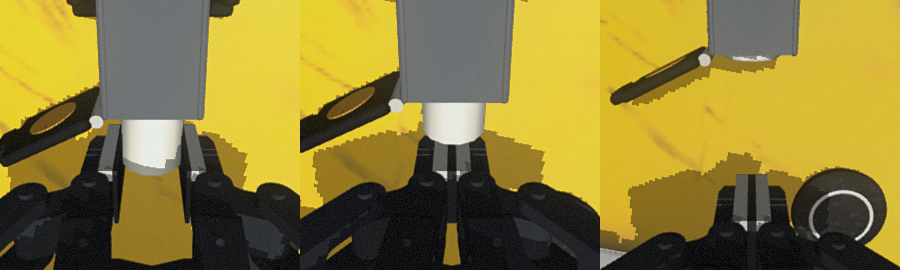

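View pics/w11.png

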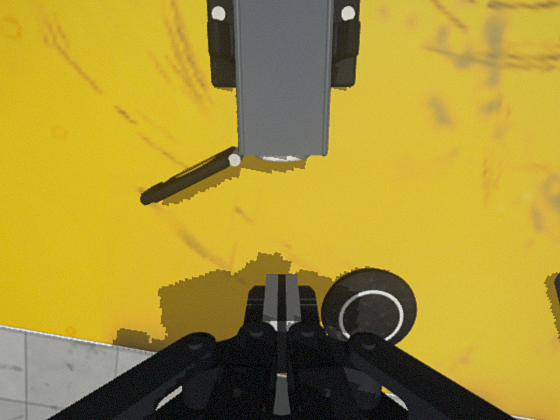

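```bash
cat > capclose.py <<'E'
from h import *
Rr=rv(down(YAW))
def path(th,r=34,hx=11,hy=12,gap=0):
    e=np.array([-np.sin(th),-np.cos(th)]); n=np.array([np.cos(th),-np.sin(th)])
    h=hx*abs(n[0])+hy*abs(n[1])
    return np.array([-2.5,20.5])+r*e-n*(2.5+h+gap)
def P(p,z): return pose_at(p[0],p[1],z)
E
python3 - <<'E'
from capclose import *
p=path(2.69,gap=7); print(p)
manip.move_linear(pose_at(-60,0,110),Rr,rate=250)
manip.move_linear(P(p,110),Rr,rate=200)
manip.move_linear(P(p,30),Rr,rate=120,contact_N=10)
for th in np.arange(2.6,1.3,-0.26):
    t=manip.move_linear(P(path(th),30),Rr,rate=90,contact_N=35)
    print(round(th,2),t,st()["force"].round(1))
c=cam("wrist"); cv2.imwrite("pics/w12.png",c["img"]); print(st()["clock"])
E
```

```text
[ 4.82701867 61.8418966 ]
2.6 False [0.4 0.2 0.5]
2.34 False [ 1.3 -0.   0.4]
2.08 False [ 0.5 -0.  -0.7]
1.82 False [ 0.4 -0.1  0.3]
1.56 False [0.4 0.5 0. ]
58.3583
```

View pics/w12.png

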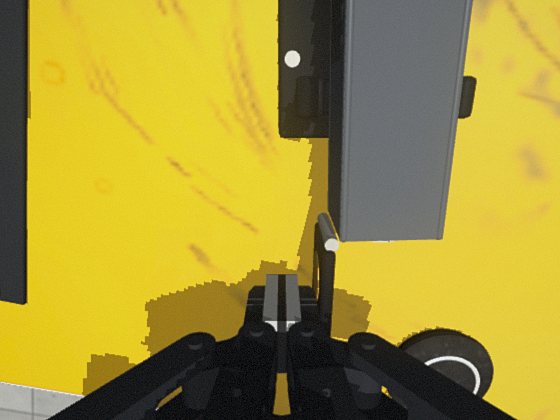

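```bash
python3 - <<'E'
from capclose import *
for th in (1.3,1.04,0.78,0.52,0.3):
    t=manip.move_linear(P(path(th),30),Rr,rate=90,contact_N=35)
    print(round(th,2),t,st()["force"].round(1))
f0=st()["force"]
p=path(0.0,gap=-3); 
t=manip.move_linear(P(p,30),Rr,rate=20,contact_N=25); s=st(); print(t,s["force"]-f0,(s["tcp_pos"][:2]-mouth)@u,p)
c=cam("wrist"); cv2.imwrite("pics/w13.png",c["img"])
manip.move_linear(pose_at(-60,-10,60),Rr,rate=200)
c=cam("wrist"); cv2.imwrite("pics/w14.png",c["img"]); print(st()["clock"])
E
```

```text
1.3 False [-0.4 -0.4 -0.4]
1.04 False [0.7 0.3 0.5]
0.78 False [ 0.1  0.  -0. ]
0.52 False [0.2 1.1 0.7]
0.3 False [0.  0.8 0.2]
True [ 0.32235635 -0.79459639 -0.36117143] -18.56502627763181 [-13.  -13.5]
60.875
```

View pics/w14.png

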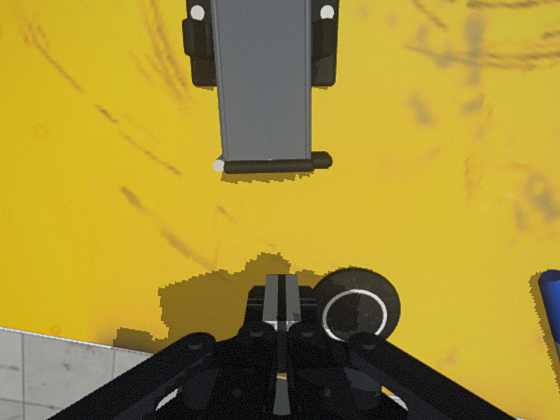

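```bash
python3 - <<'E'
from capclose import *
manip.move_linear(pose_at(-22,-12,30),Rr,rate=150)
f0=st()["force"]
t=manip.move_linear(pose_at(-13.5,-12,30),Rr,rate=12,contact_N=20); s=st(); print(t,s["force"]-f0,(s["tcp_pos"][:2]-mouth)@u)
if t:
    t=manip.move_linear(pose_at(-13.5,-12,30),Rr,rate=12,contact_N=20); s=st(); print(t,s["force"]-f0,(s["tcp_pos"][:2]-mouth)@u)
manip.move_linear(pose_at(-60,-10,60),Rr,rate=200)
c=cam("wrist"); cv2.imwrite("pics/w15.png",c["img"]); crop(c["img"],180,120,200,80,4,"pics/w15c.png"); print(st()["clock"])
E
```

```text
False [-11.18265843  -3.58222125  11.01199563] -16.1392951739883
62.6833
```

View pics/w15c.png

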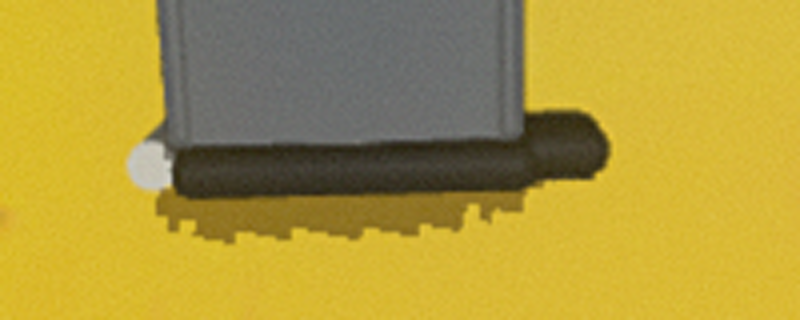

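```bash
python3 - <<'E'
from capclose import *
manip.move_linear(pose_at(-60,0,110),Rr,rate=250)
manip.move_linear(pose_at(120,-.3,110),Rr,rate=250)
c=cam("wrist"); cv2.imwrite("pics/w16.png",c["img"])
manip.move_linear(pose_at(125,-.3,57.5),Rr,rate=120,contact_N=10)
f0=st()["force"]
t=manip.move_linear(pose_at(144,-.3,57.5),Rr,rate=20,contact_N=15); s=st(); print(t,s["force"]-f0,(s["tcp_pos"][:2]-mouth)@u,s["tcp_pos"][2])
c=cam("wrist"); cv2.imwrite("pics/w17.png",c["img"])
E
```

```text
False [-8.98689803 -1.33972065  3.73177743] 142.77223212507965 57.267507396109764
```

View pics/w16.png

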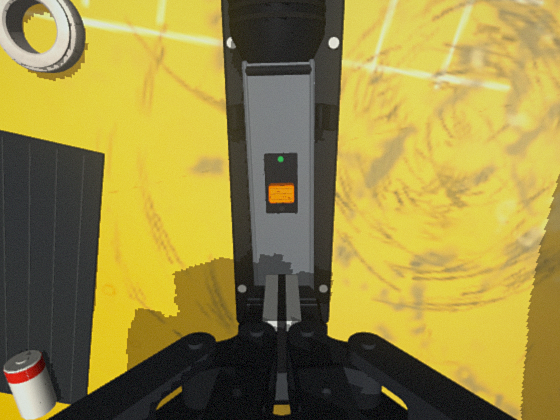

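View pics/w17.png

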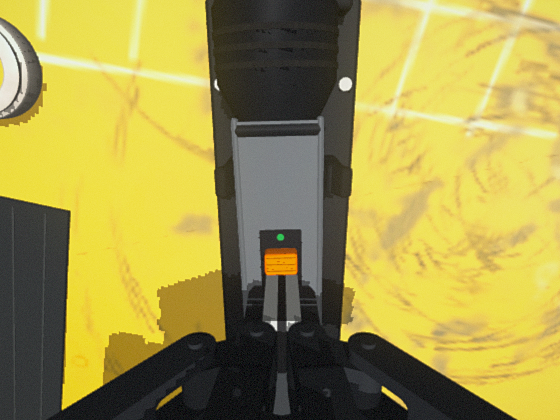

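```bash
cat >> h.py <<'E'
def redc(img,box):
    h=cv2.cvtColor(img,cv2.COLOR_BGR2HSV); m=((h[...,0]<8)|(h[...,0]>172))&(h[...,1]>90)&(h[...,2]>50)
    M=np.zeros_like(m); x0,y0,x1,y1=box; M[y0:y1,x0:x1]=m[y0:y1,x0:x1]
    n,l,s,c=cv2.connectedComponentsWithStats(M.astype(np.uint8))
    return [(s[i].tolist(),) for i in range(1,n) if s[i,4]>25]
E
python3 - <<'E'
from capclose import *
manip.move_linear(pose_at(135,-.3,57.5),Rr,rate=60)
manip.move_linear(pose_at(130,0,200),Rr,rate=300)
import pickle
F=rv(down(YAW,True)); out=[]
for k,p in enumerate([(520,60,560),(480,160,440)]):
    manip.reach(p,F); c=cam("wrist"); cv2.imwrite(f"pics/f{k}.png",c["img"]); out.append({q:c[q] for q in("img","mtx","E","A")})
    print(redc(c["img"],(0,0,300,420)))
s=cam("side"); out.append({q:s[q] for q in("img","mtx","E","A")}); print(redc(s["img"],(280,80,350,150)))
pickle.dump(out,open("f.pkl","wb")); print(st()["clock"])
E
```

```text
[([16, 156, 13, 23, 199],)]
[([239, 307, 7, 13, 53],)]
[]
70.2417
```

View pics/f0.png

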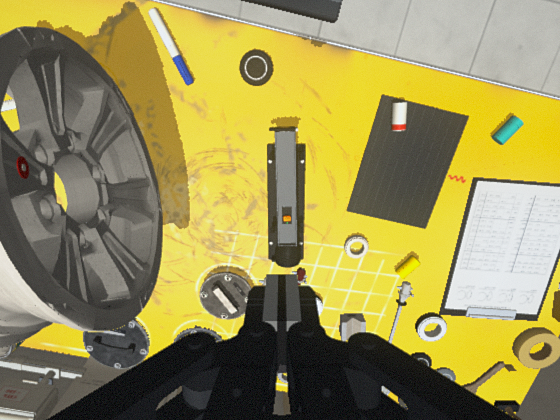

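View pics/f1.png

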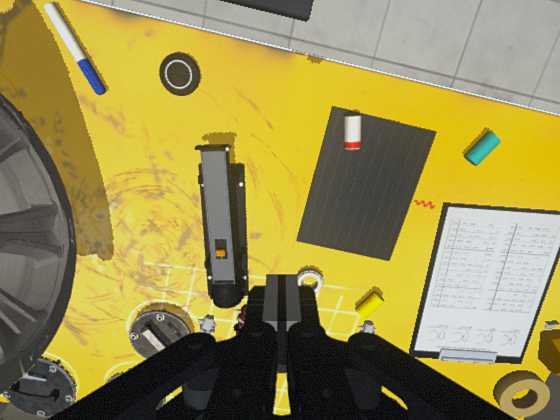

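```bash
python3 - <<'E'
from h import *
import pickle
out=pickle.load(open("f.pkl","rb"))
def tilt(t):
    y=np.array([0,-np.sin(t),-np.cos(t)]); z=np.array([-1.,0,0]); return np.stack([np.cross(y,z),y,z],1)
done=False
for t in (0.8,0.6,0.5):
  for p in [(560,180,420),(520,180,420),(520,120,450)]:
    q=planner.solve_ik(p,rv(tilt(t)))
    if q is not None: done=True;break
  if done: break
print(t,p,q)
manip.reach(p,rv(tilt(t))); c=cam("wrist"); cv2.imwrite("pics/f2.png",c["img"]); out.append({q:c[q] for q in("img","mtx","E","A")})
print(redc(c["img"],(0,0,560,420)))
pickle.dump(out,open("f.pkl","wb"))
E
```

```text
0.8 (560, 180, 420) [ 0.6309465   0.52188303  1.33327863 -0.63421832  1.78310815 -0.9154611 ]
[([128, 157, 17, 17, 200],), ([103, 190, 33, 59, 1091],), ([468, 314, 15, 18, 155],), ([465, 331, 10, 11, 54],), ([453, 346, 15, 37, 139],)]
```

View pics/f2.png

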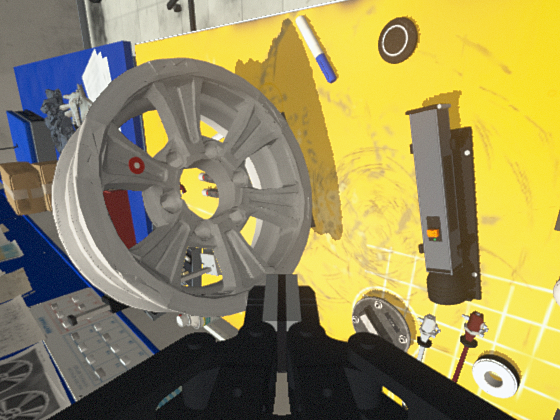

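```bash
python3 - <<'E'
from h import *
import pickle
from scipy.optimize import least_squares
f0,f1,s,f2=pickle.load(open("f.pkl","rb"))
for a,b in [((f0,(22.5,167.5)),(f2,(136.5,165.5))),((f2,(136.5,165.5)),(s,(314.5,111))),((f0,(22.5,167.5)),(s,(314.5,111)))]:
    print(tri(a[0],a[1],b[0],b[1]))
S,_=tri(f0,(22.5,167.5),f2,(136.5,165.5))
pts=[(308,180),(285,125),(300,230),(85,245),(77,170),(95,110),(130,72),(180,60),(230,75),(110,277)]
D=ray(f2,pts)
def circ(a):
    n=np.array([-np.sin(a),np.cos(a),0]); t=np.array([np.cos(a),np.sin(a),0])
    k=((S+20*n-f2["E"])@n)/(D@n); P=f2["E"]+k[:,None]*D
    return P,(P-S)@t,n,t
def res(x):
    P,q,n,t=circ(x[0]); return np.hypot(q-x[1],P[:,2]-x[2])-x[3]
r=least_squares(res,[0.4,0,200,200]); print(r.x,res(r.x).round(1)); print(circ(r.x[0])[2])
E
```

```text
(array([ 571.42571299, -212.67988198,  314.14373899]), np.float64(0.49420191093556015))
(array([ 575.18155195, -226.02771869,  309.24114725]), np.float64(3.162864043106872))
(array([ 570.19559556, -207.93560546,  321.45362307]), np.float64(1.9830201384213935))
[  0.28249629  57.02044005 208.23197798 197.02403932] [ 9.9 -1.  -7.   3.5 -2.3 -0.6  2.8  0.6 -4.9 -1. ]
[-0.27875386  0.96036258  0.        ]
```

```bash
python3 - <<'E'
from h import *
F=rv(down(YAW,True))
print(planner.solve_ik([500.5,32,314-18],rv(down(-1.288,True))))
manip.reach(pose_at(110,-.3,200),F); grip(70)
manip.move_linear(pose_at(110,-.3,18),F,rate=150,contact_N=10)
s=st();print(s["tcp_pos"])
grip(0,110); s=st(); print(s["width"],s["tcp_pos"],s["force"].round(1))
c=cam("wrist"); cv2.imwrite("pics/g0.png",c["img"])
manip.move_linear(pose_at(110,-.3,100),F,rate=80)
s=st(); print(s["width"],s["tcp_pos"],s["force"].round(1),s["clock"])
c=cam("wrist"); cv2.imwrite("pics/g1.png",c["img"])
E
```

```text
[ 3.39624119e-03  2.04252682e-01  1.84683341e+00 -4.44089210e-16
  1.09050656e+00 -2.79400086e-01]
[606.27601951  88.25030799  18.78471102]
34.780609845893146 [606.09071698  88.12743145  18.92959906] [-2. -1. 12.]
34.86530179062592 [605.34485409  88.1279268   99.46164917] [-0.8  0.4 -5.9] 75.6083
```

View pics/g1.png

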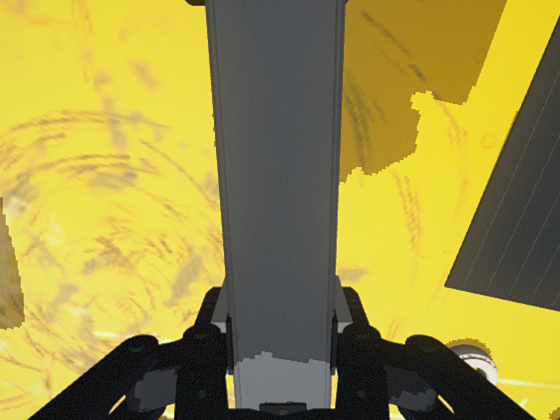

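```bash
python3 - <<'E'
from h import *
S=np.array([571.5,-213,314.]); n=np.array([-.279,.960,0]); n/=np.linalg.norm(n)
yaw=np.arctan2(-n[1],-n[0]); G=rv(down(yaw,True)); F=rv(down(YAW,True))
manip.move_linear(pose_at(110,-.3,297),F,rate=150)
p=S+370*n; p[2]=297
manip.move_linear(p,G,rate=90)
s=st(); print(s["tcp_pos"],s["width"],s["clock"])
c=cam("wrist"); cv2.imwrite("pics/g2.png",c["img"])
c=cam("side"); cv2.imwrite("pics/g2s.png",c["img"])
E
```

```text
[468.4660325  142.24321297 296.96724581] 34.755742946626206 78.9167
```

View pics/g2.png

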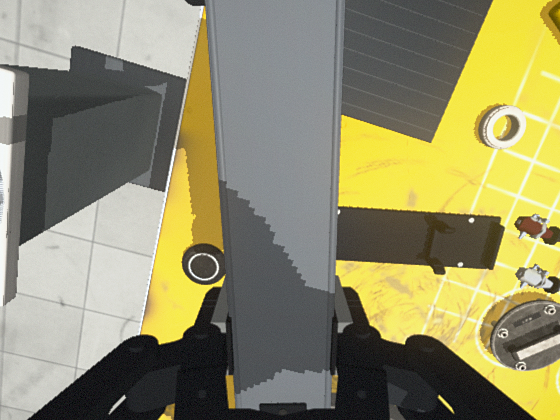

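View pics/g2s.png

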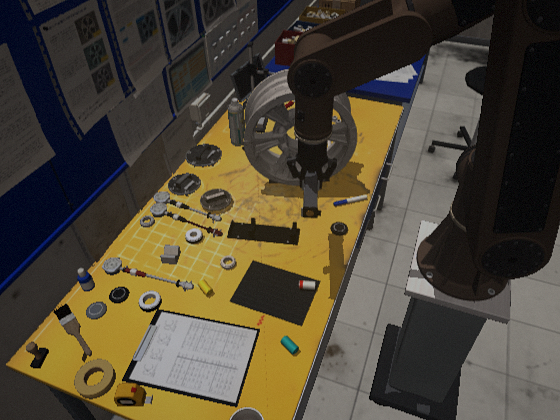

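```bash
python3 - <<'E'
from h import *
S=np.array([571.5,-213,314.]); n=np.array([-.279,.960,0]); n/=np.linalg.norm(n)
p=S+255*n; p[2]=297
t=manip.move_linear(p,None,rate=70,contact_N=25); print(t)
manip.sleep(0.5)
s=st(); print(s["tcp_pos"],s["width"],s["clock"],s["force"])
c=cam("top"); cv2.imwrite("pics/g3t.png",c["img"]); crop(c["img"],330,90,200,180,3.5,"pics/g3tc.png")
L=S+105*n; print("lens px",proj(c,[L,S]))
d=cam("side"); crop(d["img"],220,60,160,180,3.5,"pics/g3s.png"); print("side px",proj(d,[L,S,p]))
E
```

```text
False
[500.33051304  31.88990447 297.00712326] 34.83565711067427 81.3083 [ 0.04439479  0.20801312 -6.18714004]
lens px [[391.73624336 213.16611474]
 [432.81279328 200.96094444]]
side px [[313.77152035 129.88377643]
 [314.79406884 112.18291692]
 [311.92297853 163.15202141]]
```

View pics/g3tc.png

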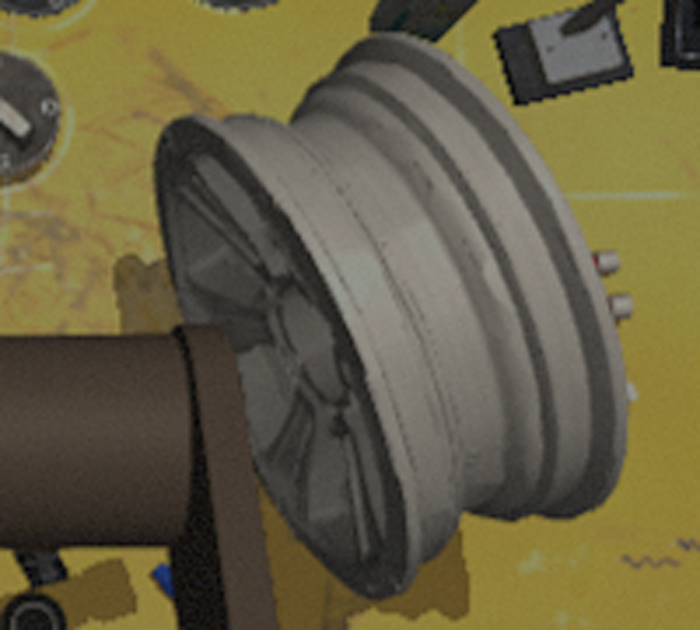

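View pics/g3s.png

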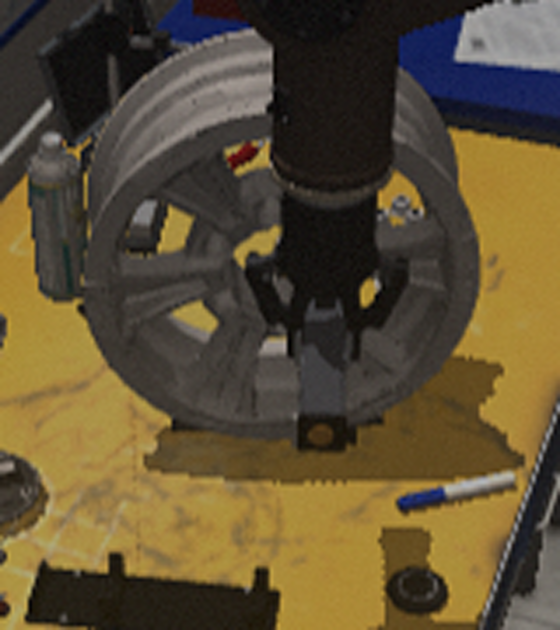

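```bash
python3 - <<'E'
from h import *
S=np.array([571.5,-213,314.]); n=np.array([-.279,.960,0]); n/=np.linalg.norm(n)
d=cam("side"); print(proj(d,[S+370*n,S+370*n+[0,0,17.5],S+370*n-[0,0,17.5]]))
g=d["img"]; crop(g,290,160,50,45,12,"pics/g4.png")
E
```

```text
[[310.64520956 184.00188317]
 [310.84118132 179.19171521]
 [310.45294147 188.72114362]]
```

View pics/g4.png

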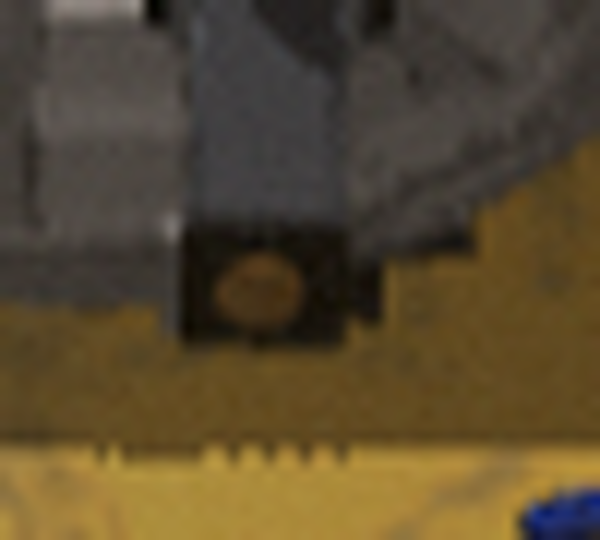

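```bash
python3 - <<'E'
from h import *
S=np.array([571.5,-213,314.]); n=np.array([-.279,.960,0]); n/=np.linalg.norm(n)
manip.sleep(3.0)
s=st(); print(s["tcp_pos"],s["width"],s["clock"])
p=S+370*n; p[2]=297
manip.move_linear(p,None,rate=80)
F=rv(down(YAW,True))
manip.move_linear(pose_at(110,-.3,297),F,rate=90)
manip.move_linear(pose_at(110,-.3,110),F,rate=150)
manip.sleep(0.3)
s=st(); print(s["tcp_pos"],s["width"],s["clock"],s["force"])
c=cam("wrist"); cv2.imwrite("pics/g5.png",c["img"])
c=cam("side"); crop(c["img"],210,180,140,100,5,"pics/g5s.png")
E
```

```text
[500.33348653  31.88050516 296.99127107] 34.880044794758014 84.4583
[605.88756092  88.21198192 110.38195081] 34.774250385736856 89.5333 [ 0.21888632  0.09399268 -5.15962528]
```

View pics/g5s.png

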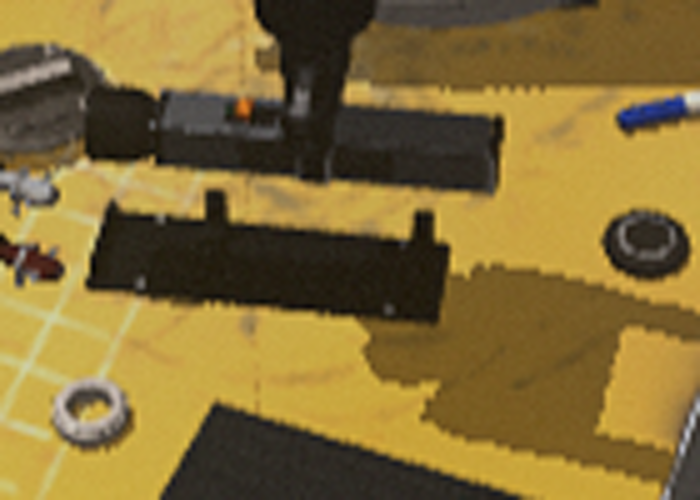

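View pics/g5.png

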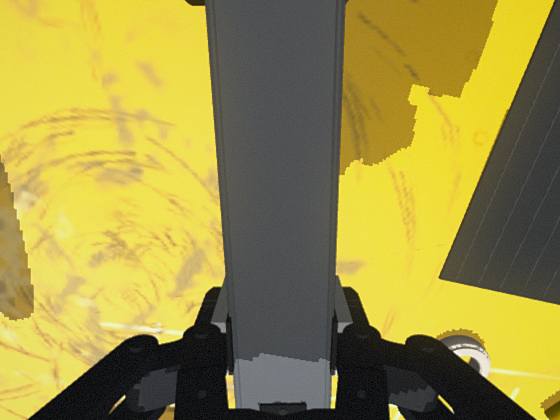

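```bash
python3 - <<'E'
from h import *
F=rv(down(YAW,True))
manip.move_linear(pose_at(108.6,-.35,75),F,rate=60)
t=manip.move_linear(pose_at(108.6,-.35,30),F,rate=40,contact_N=8); s=st(); print(t,s["tcp_pos"],s["force"].round(1))
if not t:
    t=manip.move_linear(pose_at(108.6,-.35,18.4),F,rate=15,contact_N=10); s=st(); print(t,s["tcp_pos"],s["force"].round(1))
c=cam("side"); crop(c["img"],210,180,140,100,5,"pics/g6s.png"); print(s["clock"])
E
```

```text
False [604.5442533   87.86803018  30.26849806] [ 0.2  1.  -6. ]
True [604.24485678  87.80944979  19.00890395] [-1.5  0.1  7.4]
92.35
```

View pics/g6s.png

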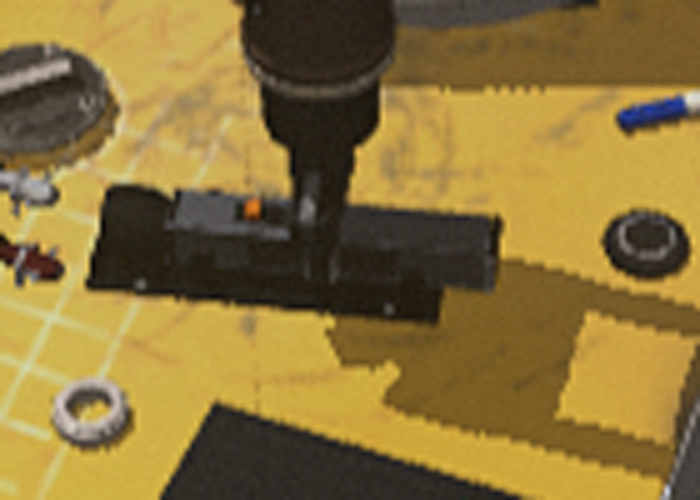

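```bash
python3 - <<'E'
from h import *
F=rv(down(YAW,True))
grip(70); s=st(); print(s["tcp_pos"],s["force"].round(1))
manip.move_linear(pose_at(108.6,-.35,130),F,rate=150); grip(0)
manip.move_linear(pose_at(181,-.3,130),F,rate=200)
t=manip.move_linear(pose_at(181,-.3,57.5),F,rate=100,contact_N=10); print(t)
f0=st()["force"]
t=manip.move_linear(pose_at(163,-.3,57.5),F,rate=15,contact_N=12); s=st(); print(t,s["force"]-f0,(s["tcp_pos"][:2]-mouth)@u)
manip.move_linear(pose_at(175,-.3,57.5),F,rate=80)
manip.move_linear(pose_at(150,-.3,250),F,rate=250)
manip.reach([540,70,330],F)
c=cam("wrist"); cv2.imwrite("pics/h0.png",c["img"]); crop(c["img"],200,80,160,260,2.3,"pics/h0c.png")
r,bx,cn=lampfit(c,230,330); print(r); print(bx.round(1),st()["clock"])
E
```

```text
[603.28761978  87.67534865  18.07791917] [-0.2 -0.1  0.2]
False
False [ 2.6466567   0.14615901 -0.62279496] 163.34039167170667
((583.021240234375, 83.51876831054688), (180.52517700195312, 35.965396881103516), 13.188872337341309)
[[491.   80.4]
 [499.2  45.4]
 [675.   86.6]
 [666.8 121.6]] 99.0
```

View pics/h0c.png

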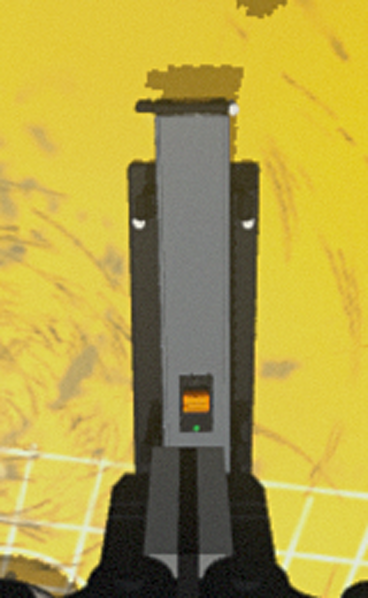

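View pics/h0.png

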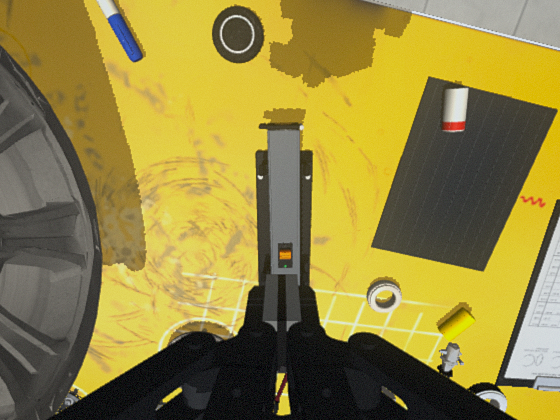

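```bash
python3 - <<'E'
from h import *
grip(85)
c=cam("wrist"); cv2.imwrite("pics/h1.png",c["img"]); 
r,bx,cn=lampfit(c,230,330); print(r); print(bx.round(1))
hsv=cv2.cvtColor(c["img"],cv2.COLOR_BGR2HSV)
m=(hsv[...,0]>8)&(hsv[...,0]<20)&(hsv[...,1]>200)&(hsv[...,2]>180); m[:, :250]=0;m[:,310:]=0;m[:220]=0;m[290:]=0
v,uu=np.nonzero(m); sw=onz(c,[(uu.mean(),v.mean())],62)[0]; tail=bx[np.argsort(bx[:,0])[:2]].mean(0)
print("sw",sw.round(1),"tail",tail,"dist",(sw[:2]-tail)@u,"initial",(np.array([640.6,96.2])-[494.0,64.0])@u)
crop(c["img"],200,100,160,260,2.3,"pics/h1c.png")
d=cam("side"); crop(d["img"],210,60,180,220,2.7,"pics/h1s.png")
E
```

```text
((597.91552734375, 86.90538024902344), (210.25448608398438, 36.222511291503906), 13.199729919433594)
[[491.4  80.5]
 [499.7  45.3]
 [704.4  93.3]
 [696.1 128.5]]
sw [641.4  98.1  62. ] tail [495.56573   62.899963] dist 150.02095695035416 initial 150.09463344162847
```

View pics/h1c.png

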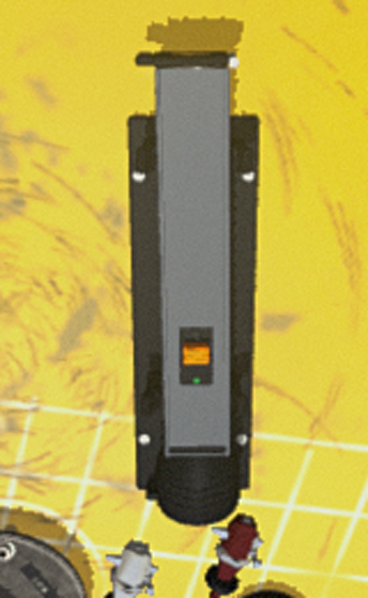

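View pics/h1s.png

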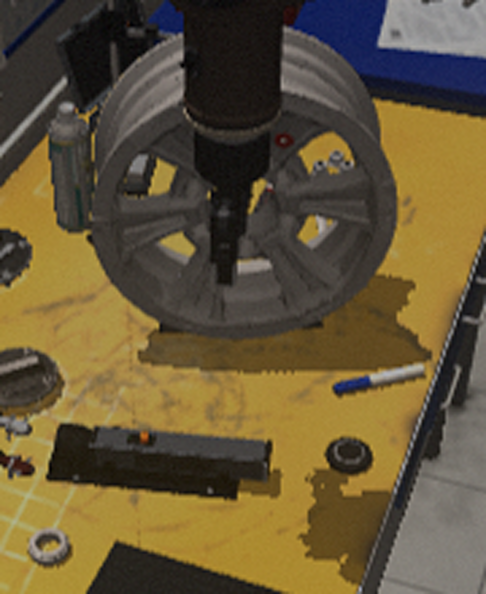

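```bash
python3 - <<'E'
from h import *
print(st()["force"].round(2),st()["clock"]); job.sign_off()
E
```

```text
[ 0.12 -0.05  0.09] 99.8833
the job is handed in; nothing more can be done
```

The job is handed in at about 100 s of the 210 s allowed. The sign-off gives no verdict.

**What I did:**
- **Cells:** five lay on the mat, so the bore was empty. I pushed four in, button end first, and left the fifth on the mat.
- **Cap and switch:** I shut the cap against its stop at about 12 N and slid the switch on.
- **Beam:** I held the lamp still on the sticker for over 3 s, with the lens about 105 mm away. Nothing touched the wheel.
- **Return:** I laid the lamp back in its dock and switched it off.

**Last checks:**
- **Lamp:** the tail is within 2 mm of where it started and the heading has changed by 0.014 rad.
- **Cap and switch:** the cap lies flat against the tail. The switch is 150.0 mm ahead of the tail, against 150.1 mm at the start, which is off.
- **Bench:** the ring, centre cap, marker, wheel and spare cell look undisturbed in the pictures, and the tool force is about 0.

**Disagreements:**
- **Pushes:** first contact with each cell tripped the force stop, so I repeated the push more slowly until the cell was about flush.
- **Dock play:** loading slid the lamp about 4 mm forward, the full lengthwise play, so I corrected the mouth position for that.
- **Sticker position:** the camera pairs differed by up to about 20 mm. I used the best-agreeing pair (0.5 mm). The lamp's tail then showed up about 1 pixel from where that aim predicted. I could not see the beam spot itself.

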